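# Stand the toppled dial pillar up and hold the inspection torch on its dial

### The job

The little dial pillar has toppled over: first stand it upright on the teal mat and let go of it. Then draw the blue inspection torch out of its holder, tilt it to about halfway between upright and level with its lens end lowest, and hold it raised in the air so that it shines down at a slant onto the middle of the dial, its lens about 100 mm from the dial without touching it. Finish while still holding the torch there, and leave the trays, boxes, loupe and the green press tool where they are.

Things in the scene. Friction and masses are not known exactly. Their poses are not given: they have to be found in the camera images.
- pillar: Dial pillar, 108 mm tall, 0.35 kg, mostly base: dark steel base 56 x 56 x 14 mm, brass post 22 mm in diameter from 14 to 94 mm, black round head 56 mm in diameter, 14 mm thick, white dial on its end. Origin: centre of the base's underside; +z from base to dial. Starts lying on the mat, post level, 28 mm above the mat, a base side flat, head pointing ahead and to the left of the robot, 28 to 78 degrees from +x.
- dial (a point): Centre of the white dial face on the pillar's head, 108 mm from the base's underside along the pillar's +z. The dial is 48 mm in diameter.
- post_mid (a point): Point on the pillar's axis in the middle of the brass post, 54 mm from the base's underside; same axes as the pillar. Set down with a base edge on the mat and let go within about 25 degrees of upright, the pillar rocks upright by itself.
- torch: Inspection torch, round, 135 mm long, 0.12 kg: silver lens head 30 mm in diameter, 30 mm long, then blue barrel 24 mm in diameter, orange button on the tail. Origin: centre of the lens face; +z from lens to tail, the light shines along -z. Starts upright in its holder, lens down, lens face 6 mm above the holder's underside, 95 mm of it standing out.
- torch_cup: Torch holder: fixed black cup, 48 mm outside diameter, 46 mm tall, bore 33 mm in diameter and 40 mm deep, on a silver disc 68 mm in diameter. Origin: centre of its underside, on the mat; z up.
- mat: Teal work mat, fixed, 560 (x) x 900 (y) x 3 mm; its top is 3 mm above the table top, which is at height 0. Origin: centre of its underside.
- press_cup: A second, identical fixed black cup, holding the green press tool; it may be on the robot's left or right, the torch's holder on the other side. Origin: centre of its underside.
- press_tool: Bystander in the second cup: hand press tool, 117 mm tall, steel foot 30 mm in diameter, green stem and ball top 38 mm in diameter. Origin: centre of its foot's underside.
- full_tray: Bystander: long black tray, 56 x 240 x 24 mm, with five round watch movements. Origin: centre of its underside, long side along its y.
- empty_tray: Bystander: the same black tray, empty. Origin: centre of its underside.
- brass_box: Bystander: open yellow box 60 x 60 x 22 mm with brass parts. Origin: centre of its underside.
- steel_box: Bystander: open yellow box 60 x 60 x 22 mm with steel parts. Origin: centre of its underside.
- loupe: Bystander: blue eye loupe, 42 mm in diameter, 26 mm tall. Origin: centre of its underside.
Mind the look-alikes: they are no part of the job. What is shaped like the pillar but brown is not meant.

How it is judged (in metres and radians):
On the way, in this order (a step that is already met when the one before it is completed fails the run):
1. the pillar stands upright on the mat, let go and at rest (angle between pillar's own z axis and vertical below 0.1 rad and height (world z) of pillar between -0.002 and 0.012 m and x of pillar in the frame of mat between -0.28 and 0.28 m and y of pillar in the frame of mat between -0.45 and 0.45 m and linear speed of pillar below 0.03 m/s and angular speed of pillar below 0.3 rad/s and contact force between pillar and the fingers below 0.1 N and contact force between pillar and the arm below 0.1 N), for 0.3 s.
2. the torch is drawn clear of its holder, lens above the rim (z of torch in the frame of torch_cup above 0.055 m and contact force between torch and the fingers above 0.5 N), for 0.2 s.
At the end, for the whole second after the job is handed in: Pillar upright (0.1 rad) on the mat, untouched, at rest. Torch still, held by the fingers, touching nothing else, lens over 110 mm above the table, axis 0.5 to 1.1 rad from vertical, lens lowest; dial centre 40 to 190 mm in front of the lens and within 25 mm of the axis along torch x and y (all of step 1 and contact force between torch and the fingers above 1 N and contact force between torch and pillar below 0.1 N and contact force between torch and torch_cup below 0.1 N and contact force between torch and mat below 0.1 N and contact force between torch and press_cup below 0.1 N and contact force between torch and press_tool below 0.1 N and contact force between torch and full_tray below 0.1 N and contact force between torch and empty_tray below 0.1 N and contact force between torch and brass_box below 0.1 N and contact force between torch and steel_box below 0.1 N and contact force between torch and loupe below 0.1 N and height (world z) of torch above 0.11 m and angle between torch's own z axis and vertical between 0.5 and 1.1 rad and x of dial in the frame of torch between -0.025 and 0.025 m and y of dial in the frame of torch between -0.025 and 0.025 m and z of dial in the frame of torch between -0.19 and -0.04 m and linear speed of torch below 0.03 m/s and angular speed of torch below 0.3 rad/s); the arm keeps its last pose, push and grip.
It fails at once if the press tool, a tray, a box or the loupe is moved more than 30 mm from its place (distance of any of press_tool, full_tray, empty_tray, brass_box, steel_box, loupe from where it was at the start of the episode above 0.03 m).
It also fails if it takes over 72 s, if anything falls off the work surface, if the arm or the gripper's body presses on something with over 40 N, if the wrist force passes 120 N, or if a joint passes its speed limit or range.

### The arm

A 6-joint arm with a two-finger parallel gripper is mounted at the origin on the work surface. World frame = base frame: x ahead of the robot, y to its left, z up, the work surface at z = 0. Lengths are in m, angles in degrees, forces in N, time in s.
With the tool pointing down it reaches from about 0.375 to 0.9 m from the base axis. Payload 3.1 kg.
Tool frame: the origin (TCP) lies where the fingers leave the gripper's body, on its centre line; the fingertips stand 70 mm ahead of it and the grasp point (between the pads) lies 51 mm ahead of it; y points along the fingers, z is the direction in which the jaws open and shut, and the axes are right-handed (so a half turn about y gives the same grasp; the last joint's range is limited). The gripper opens to 87 mm and grips with 3 to 60 N. Pads are 19 mm wide; open, the fingers measure 117 mm over their backs; the gripper's body (75 mm by 190 mm) begins 51 mm behind the grasp point.
Start: joints at [66.549, 30.224, 82.088, -0, 67.689, -10.227], TCP at [0.143, 0.608, 0.292] pointing down, gripper open.
Joint ranges: [-176.69, 176.69], [-43.24, 126.21], [12.49, 139.97], [-82, 262], [0, 151.66], [-163.58, 163.58]. Speed limits (degrees/s): [159.86, 159.86, 180, 180, 180, 180].

### API

Orientations are given as a 3x3 rotation matrix whose columns are the frame's x, y, z axes.
In Python, from rig import bot gives the robot as it stands.
- The arm moves only by the shell command python3 -m pendant 'ROWS'. ROWS is JSON, a list of rows, each a list of 3 entries, a list of its own where there are three numbers: the shift along the tool's x, y, z in cm, then the turn, a rotation vector about the tool's x, y, z in rad, then the closure, from 0 (fully open) to 1 (shut). In form: [[[dx, dy, dz], [ax, ay, az], jaw], ...]. A call has 1 to 20 rows; each row shifts and turns the commanded pose from where the row before left it, along the tool's axes as they then stand; what a row does not reach is not made up. A row lasts 1/12 s, in which the tool goes at most 41.7 mm and 7.16 degrees, less where a joint would pass 70% of its speed; a pose out of reach is approached as far as the arm can. A call with a gripper value outside its range is refused whole. The fingers move at their own pace and stop on an object; the grip force is fixed at half the most. Time passes only in rows, so rows that do not move let the fingers close. It gives the time, the measured TCP pose, the force and the opening at its end, in the units of the state.
- bot.read_state(): the state, without advancing time (a new reading comes with each control period).
- bot.capture(name): name is "scene" or "top"; returns a dict with "img" (384x512x3 uint8, red, green, blue), "fx", "fy", "cx", "cy" (pixels), "R" (3x3) and "t" (3): a world point X has camera coordinates R X + t. Camera axes: x right, y down, z forward; pixel columns grow to the right and rows downward; lengths in m; the calibration is good to about 2 mm. A picture is of the moment at which its call begins. There is no depth.
- bot.hand_in(): hands the job in, once; it reports no verdict.
The state is a dict: "time_s": time; "joint_positions": joint angles; "qvel": joint speeds; "tau": joint torques, N m; "position": TCP position; "tcp_rot": TCP orientation; "force": force on the tool from outside, world axes, zero at the start; "moment": the same for the moment, N m; "opening": opening from 0.0 (shut) to 1.0 (fully open).
Only numpy, scipy, OpenCV 4.12 (cv2) and the standard library are available. Lean on these libraries where they do the work, as an engineer would, in place of code of your own. Each camera call takes 0.05 s, during which the arm holds its last target.

## Working session

There is one attempt and no reset: what is moved stays moved. The work goes in short steps, Python scripts to look and compute and a shell command to move; the robot and the scene stay as the last step left them, time stands still between calls to the robot, and variables do not carry over. Pictures are saved under pics/ and viewed, and the job is handed in when it is done.

```bash
mkdir -p pics; ls
python3 - <<'E'
from rig import bot
import cv2,numpy as np
for n in("scene","top"):
    c=bot.capture(n); cv2.imwrite(f"pics/{n}0.png",cv2.resize(c["img"][:,:,::-1],(800,600)))
    np.savez(f"{n}0.npz",**c)
    print(n,c["fx"],c["cx"],c["cy"],(-c["R"].T@c["t"]).round(3),c["R"].round(3).tolist())
s=bot.read_state();print(s["time_s"],s["position"],s["tcp_rot"],s["opening"])
E
```

```text
pics
scene 394.21495091056147 256.94585629829635 193.33799435655527 [1.014 0.545 0.632] [[-0.781, 0.624, 0.022], [0.384, 0.509, -0.771], [-0.492, -0.594, -0.637]]
top 410.03647694819 261.26185856418186 195.0647176780585 [0.425 0.018 1.221] [[0.015, -1.0, -0.018], [-0.991, -0.012, -0.134], [0.134, 0.02, -0.991]]
0.1 [0.14273514 0.60796252 0.29138004] [[ 9.73482552e-01 -7.66187283e-04  2.28759993e-01]
 [-2.28761013e-01 -1.74361679e-03  9.73481052e-01]
 [-3.46999037e-04 -9.99998186e-01 -1.87265430e-03]] 0.99953732808515
```

View pics/scene0.png

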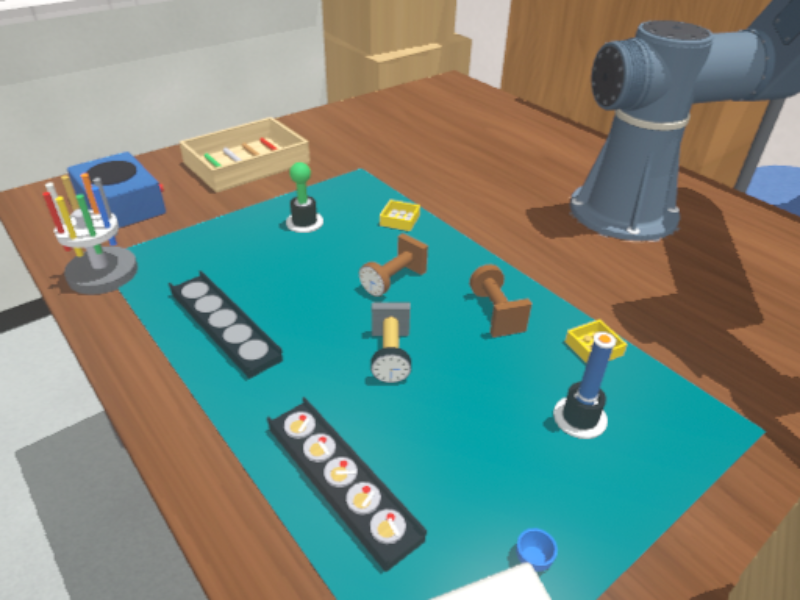

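View pics/top0.png

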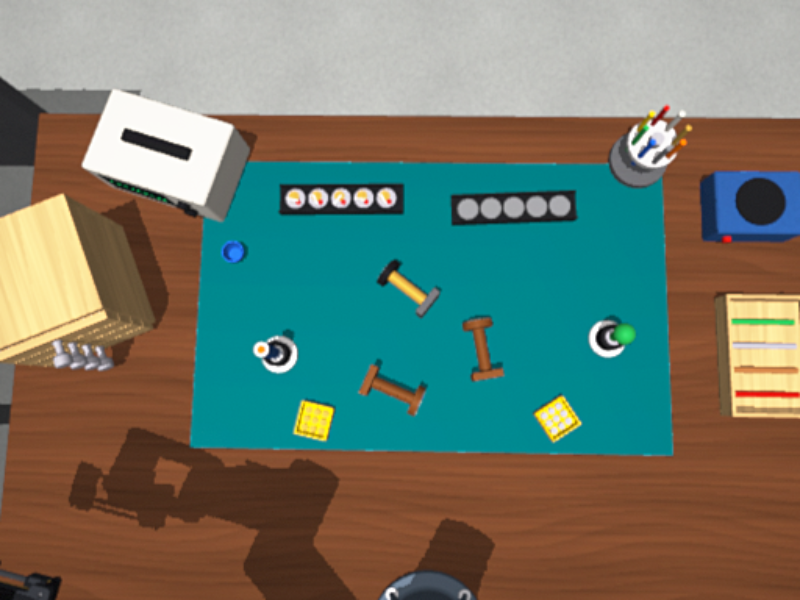

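Candidates for the pillar, in the top view: the brass-post one at (408,288) has a steel base and black head. The all-brown ones at (392,390) and (483,348) are look-alikes. For the torch, the blue one with an orange tail is at (275,352); the green tool at (612,337) is the bystander. I choose the brass pillar and the blue torch, and check both in crops.

```bash
cat > h.py <<'E'
import numpy as np,cv2
from rig import bot
def ray(c,u,v,z):
    R,t=c["R"],c["t"];o=-R.T@t
    d=R.T@np.array([(u-c["cx"])/c["fx"],(v-c["cy"])/c["fy"],1]);return o+d*(z-o[2])/d[2]
def proj(c,X):
    p=c["R"]@np.array(X)+c["t"];return np.array([c["fx"]*p[0]/p[2]+c["cx"],c["fy"]*p[1]/p[2]+c["cy"]])
def crop(c,u0,v0,w,h,k,name):
    im=c["img"][v0:v0+h,u0:u0+w,::-1];cv2.imwrite("pics/"+name,cv2.resize(im,None,fx=k,fy=k,interpolation=cv2.INTER_CUBIC))
E
python3 - <<'E'
from h import *
t=np.load("top0.npz");s=np.load("scene0.npz")
crop(t,230,160,60,50,10,"tc.png");crop(s,220,185,60,65,9,"sc.png")
crop(t,150,205,50,45,10,"tt.png");crop(s,345,205,60,80,7,"st.png")
E
```

```text
(no output)
```

View pics/tc.png

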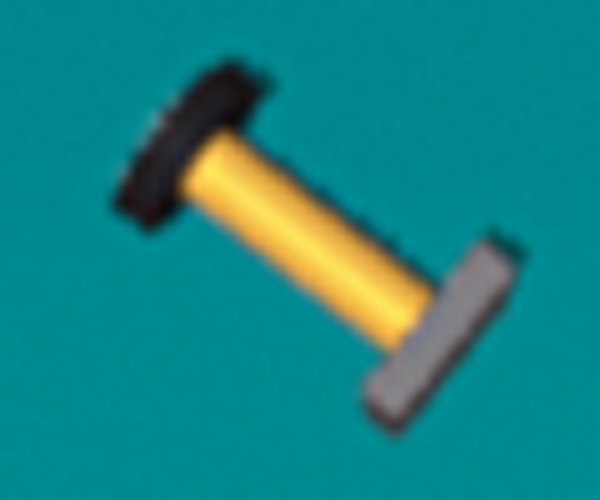

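View pics/sc.png

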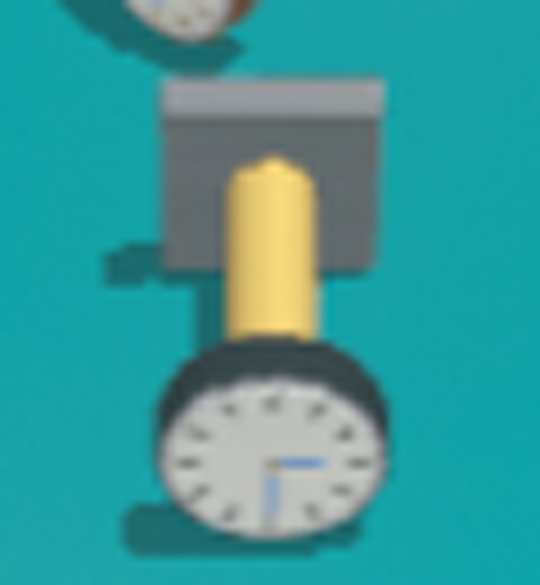

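View pics/tt.png

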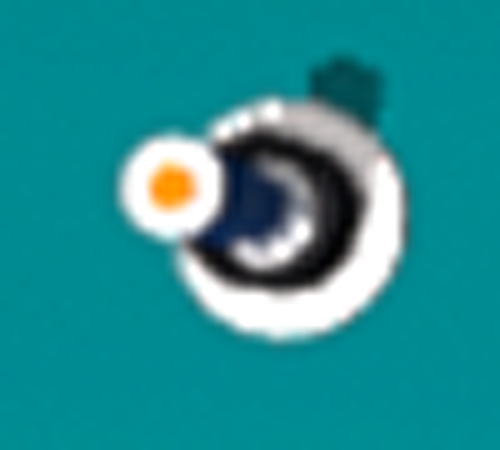

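View pics/st.png

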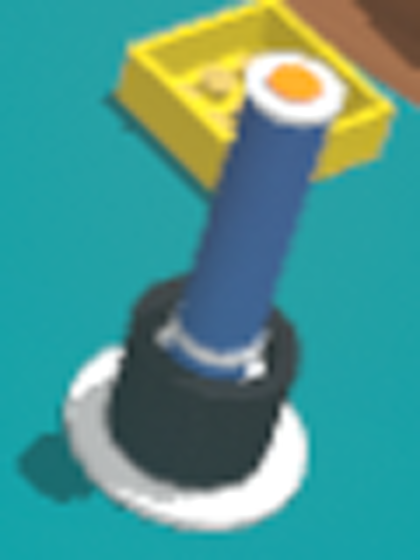

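Run:
```python
from h import *
t=np.load("top0.npz");s=np.load("scene0.npz")
P=lambda c,u0,v0,k,x,y,z:ray(c,u0+(x+.5)/k-.5,v0+(y+.5)/k-.5,z).round(4)
T=lambda x,y,z:P(t,230,160,10,x,y,z)
S=lambda x,y,z:P(s,220,185,9,x,y,z)
h=T(203,158,.036);b=T(420,322,.036);print("junctions",h,b,np.linalg.norm(h-b),np.degrees(np.arctan2(*(h-b)[1::-1])), (h+b)/2)
print("basetop ctr",T(442,335,.059))
print("base corners",[T(*p,.059) for p in((490,240),(517,268),(395,428),(366,390))])
d=S(272,462,.031);print("dial scene",d)
print("scene base top edge", S(162,78,.059),S(385,78,.059),S(162,117,.059),S(385,117,.059))
print("torch top",P(t,150,205,10,172,187,.144),"scene",P(s,345,205,7,294,83,.144))
print("cup disc top",P(t,150,205,10,292,217,.006),"rim",P(t,150,205,10,275,213,.049))
```

```text
junctions [0.6429 0.0768 0.036 ] [0.595  0.0126 0.036 ] 0.080100249687501 53.27316267986176 [0.61895 0.0447  0.036  ]
basetop ctr [0.588  0.0064 0.059 ]
base corners [array([ 0.6157, -0.0071,  0.059 ]), array([ 0.6077, -0.0149,  0.059 ]), array([0.5611, 0.0195, 0.059 ]), array([0.5719, 0.0279, 0.059 ])]
dial scene [0.6502 0.087  0.031 ]
scene base top edge [ 0.6066 -0.0151  0.059 ] [0.5615 0.0189 0.059 ] [ 0.6157 -0.0028  0.059 ] [0.5712 0.0308 0.059 ]
torch top [0.4923 0.2885 0.144 ] scene [0.4889 0.2862 0.144 ]
cup disc top [0.4925 0.2869 0.006 ] rim [0.4912 0.2824 0.049 ]
```

The crops confirm the choice. The pillar has a brass post, black head and steel base. Its middle is at (0.619, 0.045) with the head at 53°, the junctions are 80 mm apart as they should be, and both cameras agree on the dial to 2 mm. The torch is at about (0.491, 0.287). I move over the pillar first.

```bash
python3 -m pendant '[[[2.97,0,-2.18],[0,0,0],0],[[2.97,0,-2.18],[0,0,0],0],[[2.97,0,-2.18],[0,0,0],0],[[2.97,0,-2.18],[0,0,0],0],[[2.97,0,-2.18],[0,0,0],0],[[2.97,0,-2.18],[0,0,0],0],[[2.97,0,-2.18],[0,0,0],0],[[2.97,0,-2.18],[0,0,0],0],[[2.97,0,-2.18],[0,0,0],0],[[2.97,0,-2.18],[0,0,0],0],[[2.97,0,-2.18],[0,0,0],0],[[2.97,0,-2.18],[0,0,0],0],[[2.97,0,-2.18],[0,0,0],0],[[2.97,0,-2.18],[0,0,0],0],[[2.97,0,-2.18],[0,0,0],0],[[2.97,0,-2.18],[0,0,0],0],[[2.97,0,-2.18],[0,0,0],0],[[2.97,0,-2.18],[0,0,0],0],[[2.97,0,-2.18],[0,0,0],0],[[2.97,0,-2.18],[0,0,0],0]]'
python3 -m pendant '[[[0,0,0],[0,0.12,0],0],[[0,0,0],[0,0.12,0],0],[[0,0,0],[0,0.12,0],0],[[0,0,0],[0,0.12,0],0],[[0,0,0],[0,0.12,0],0],[[0,0,0],[0,0.12,0],0],[[0,0,0],[0,0.12,0],0],[[0,0,0],[0,0.12,0],0],[[0,0,0],[0,0.12,0],0],[[0,0,0],[0,0.12,0],0],[[0,0,0],[0,0.12,0],0],[[0,0,0],[0,0.12,0],0],[[0,0,0],[0,0.12,0],0],[[0,0,0],[0,0.12,0],0],[[0,0,0],[0,0.12,0],0],[[0,0,0],[0,0.12,0],0],[[0,0,0],[0,0.061,0],0]]'
python3 -c "
from rig import bot
import numpy as np;np.set_printoptions(suppress=True,precision=4)
s=bot.read_state();print(s['time_s'],s['joint_positions'],s['position']);print(s['tcp_rot'])
z=s['tcp_rot'][:,2];print(np.degrees(np.arctan2(z[1],z[0])))"
```

```text
time_s: 1.77
position: [0.6221, 0.0465, 0.2918]
tcp_rot: [[0.973, -0.001, 0.229], [-0.229, 0.0, 0.973], [-0.001, -1.0, -0.0]]
force: [0.8, 1.0, 0.2]
opening: 0.997
time_s: 3.18
position: [0.6211, 0.0481, 0.2917]
tcp_rot: [[-0.602, -0.001, 0.798], [-0.798, 0.0, -0.602], [0.001, -1.0, -0.001]]
force: [-0.7, -0.7, 1.1]
opening: 1.0
3.1833 [-5.8328 30.1243 82.3796 -0.0003 67.5656 31.1825] [0.6211 0.0481 0.2917]
[[-0.602  -0.0012  0.7985]
 [-0.7985  0.0001 -0.602 ]
 [ 0.0006 -1.     -0.001 ]]
-37.01514277270583
```

```bash
python3 -m pendant '[[[0,3.5,0],[0,0,0],0],[[0,3.5,0],[0,0,0],0],[[0,3.5,0],[0,0,0],0],[[0,3.5,0],[0,0,0],0],[[0,2.5,0],[0,0,0],0],[[0,1.5,0],[0,0,0],0],[[0,0,0],[0,0,0],0]]'
python3 - <<'E'
from h import *
c=bot.capture("scene");crop(c,180,120,160,130,5,"g1.png")
E
```

```text
time_s: 3.77
position: [0.6186, 0.0483, 0.1078]
tcp_rot: [[-0.598, -0.009, 0.801], [-0.801, 0.001, -0.598], [0.005, -1.0, -0.008]]
force: [-0.1, -0.3, -0.2]
opening: 1.001
```

View pics/g1.png

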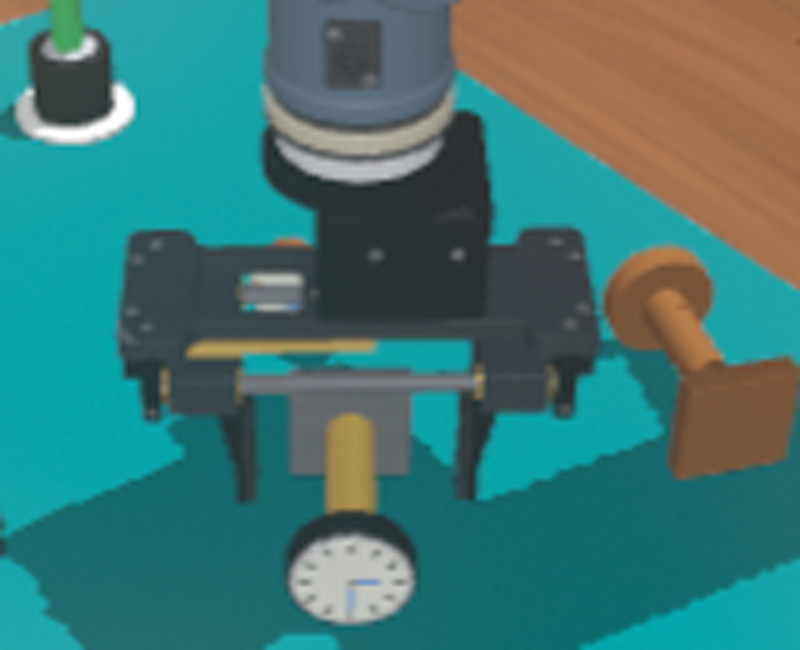

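The fingers straddle the brass post evenly, at about (350,450) in the crop. The arm is still settling, so I let it finish, then go on down and close.

```bash
python3 -m pendant '[[[0,0,0],[0,0,0],0],[[0,0,0],[0,0,0],0]]'
```

```text
time_s: 3.98
position: [0.6225, 0.048, 0.1137]
tcp_rot: [[-0.598, 0.003, 0.802], [-0.802, -0.0, -0.598], [-0.001, -1.0, 0.002]]
force: [0.4, 1.2, -0.5]
opening: 1.004
```

```bash
python3 -m pendant '[[[0,2.0,0],[0,0,0],0],[[0,1.2,0],[0,0,0],0],[[0,0,0],[0,0,0],0],[[0,0,0],[0,0,0],0]]'
python3 -m pendant '[[[0,0,0],[0,0,0],1],[[0,0,0],[0,0,0],1],[[0,0,0],[0,0,0],1],[[0,0,0],[0,0,0],1],[[0,0,0],[0,0,0],1],[[0,0,0],[0,0,0],1],[[0,0,0],[0,0,0],1],[[0,0,0],[0,0,0],1],[[0,0,0],[0,0,0],1],[[0,0,0],[0,0,0],1]]'
```

```text
time_s: 4.32
position: [0.6212, 0.0481, 0.0803]
tcp_rot: [[-0.598, -0.001, 0.802], [-0.802, 0.0, -0.598], [0.0, -1.0, -0.001]]
force: [0.6, 0.0, -0.3]
opening: 0.999
time_s: 5.15
position: [0.6214, 0.0481, 0.0802]
tcp_rot: [[-0.598, -0.0, 0.801], [-0.801, 0.0, -0.598], [0.0, -1.0, -0.0]]
force: [0.5, 0.5, 0.2]
opening: 0.332
```

```bash
python3 -m pendant '[[[0,0,0],[0,0,0],1],[[0,0,0],[0,0,0],1],[[0,0,0],[0,0,0],1],[[0,0,0],[0,0,0],1]]'
python3 -m pendant '[[[0,-2,0],[0,0,0],1],[[0,-2,0],[0,0,0],1],[[0,-2,0],[0,0,0],1],[[0,-2,0],[0,0,0],1],[[0,-2,0],[0,0,0],1],[[0,-1,0],[0,0,0],1],[[0,0,0],[0,0,0],1]]'
python3 - <<'E'
from h import *
c=bot.capture("scene");crop(c,180,90,160,130,5,"g2.png")
E
```

```text
time_s: 5.48
position: [0.6213, 0.0482, 0.0802]
tcp_rot: [[-0.598, -0.0, 0.801], [-0.801, 0.0, -0.598], [0.0, -1.0, -0.0]]
force: [-0.2, 1.4, -0.0]
opening: 0.24
time_s: 6.07
position: [0.6226, 0.048, 0.1923]
tcp_rot: [[-0.598, 0.005, 0.802], [-0.802, -0.0, -0.598], [-0.002, -1.0, 0.004]]
force: [0.6, 0.0, -4.6]
opening: 0.238
```

View pics/g2.png

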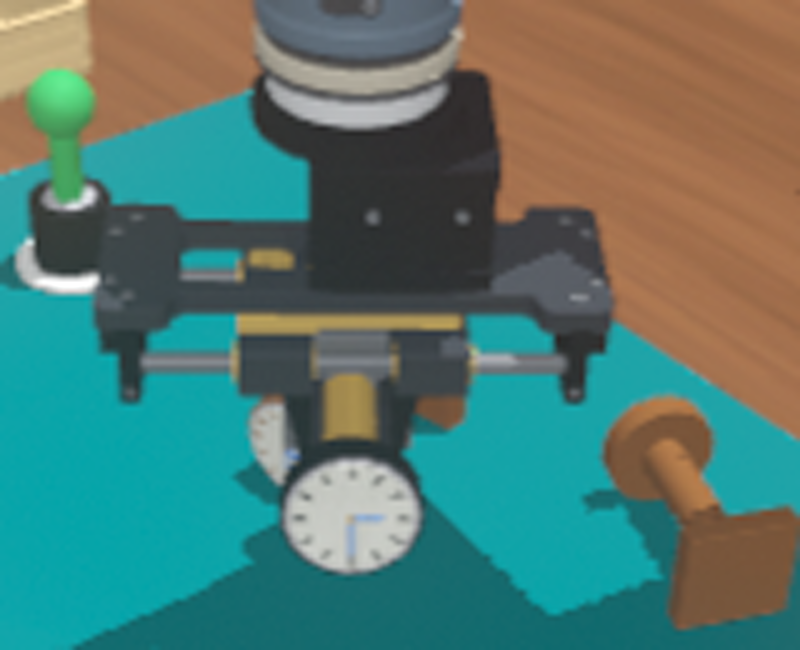

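Run:
```python
from h import *
t=np.load("top0.npz");k=1.5625
for n,pts in dict(brownA=[(362,367,),(378,395),(412,410),(424,392),(395,385)],brownB=[(465,322),(492,320),(474,376),(503,374)],full=[(280,186),(403,213)],empty=[(451,196),(576,220)],bbox=[(315,420)],sbox=[(557,418)],press=[(607,338)],loupe=[(233,251)]).items():
    print(n,[ray(t,u/k,v/k,.03)[:2].round(3).tolist() for u,v in pts])
```

```text
brownA [[0.468, 0.127], [0.417, 0.096], [0.391, 0.033], [0.424, 0.011], [0.436, 0.065]]
brownB [[0.555, -0.064], [0.559, -0.114], [0.455, -0.081], [0.459, -0.134]]
full [[0.814, 0.294], [0.763, 0.055]]
empty [[0.797, -0.036], [0.752, -0.274]]
bbox [[0.37, 0.211]]
sbox [[0.381, -0.232]]
press [[0.528, -0.327]]
loupe [[0.685, 0.378]]
```

```bash
python3 -m pendant '[[[0,0,0],[0,0,0.11],1],[[0,0,0],[0,0,0.11],1],[[0,0,0],[0,0,0.11],1],[[0,0,0],[0,0,0.11],1],[[0,0,0],[0,0,0.11],1],[[0,0,0],[0,0,0.11],1],[[0,0,0],[0,0,0.11],1],[[0,0,0],[0,0,0.11],1],[[0,0,0],[0,0,0],1],[[0,0,0],[0,0,0],1]]'
python3 -c "
from rig import bot
print(bot.read_state()['joint_positions'])"
```

```text
time_s: 6.95
position: [0.62, 0.0475, 0.1873]
tcp_rot: [[-0.392, 0.453, 0.801], [-0.516, 0.612, -0.599], [-0.761, -0.648, -0.006]]
force: [0.2, 0.3, -3.5]
opening: 0.242
[-22.95426989  39.84204838 104.78390338  72.7180757   50.81799899
 -42.96192756]
```

```bash
python3 -m pendant '[[[0,0,0],[0,0,0.08],1],[[0,0,0],[0,0,0.08],1],[[0,0,0],[0,0,0.08],1],[[0,0,0],[0,0,0.08],1],[[0,0,0],[0,0,0.08],1],[[0,0,0],[0,0,0.08],1],[[0,0,0],[0,0,0],1],[[0,0,0],[0,0,0],1]]'
python3 - <<'E'
from h import *
print(bot.read_state()['joint_positions'].round(1))
c=bot.capture("scene");crop(c,180,60,160,130,5,"g3.png")
c=bot.capture("top");crop(c,160,100,200,150,4,"g3t.png")
E
```

```text
time_s: 7.62
position: [0.6214, 0.0489, 0.1888]
tcp_rot: [[-0.135, 0.58, 0.803], [-0.178, 0.783, -0.596], [-0.975, -0.223, -0.003]]
force: [0.1, 0.4, -3.9]
opening: 0.241
[-28.4  50.6 108.   92.8  75.1 -67.9]
```

View pics/g3.png

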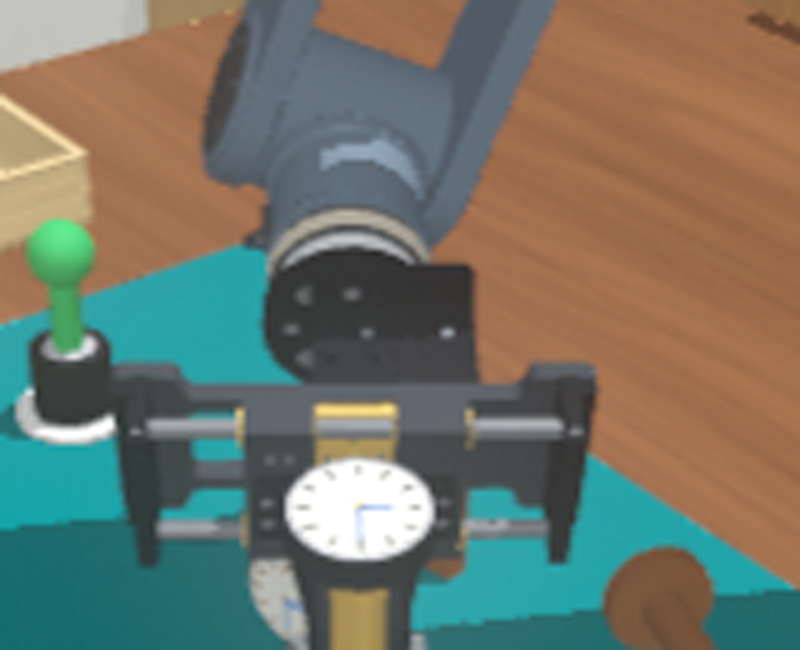

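View pics/g3t.png

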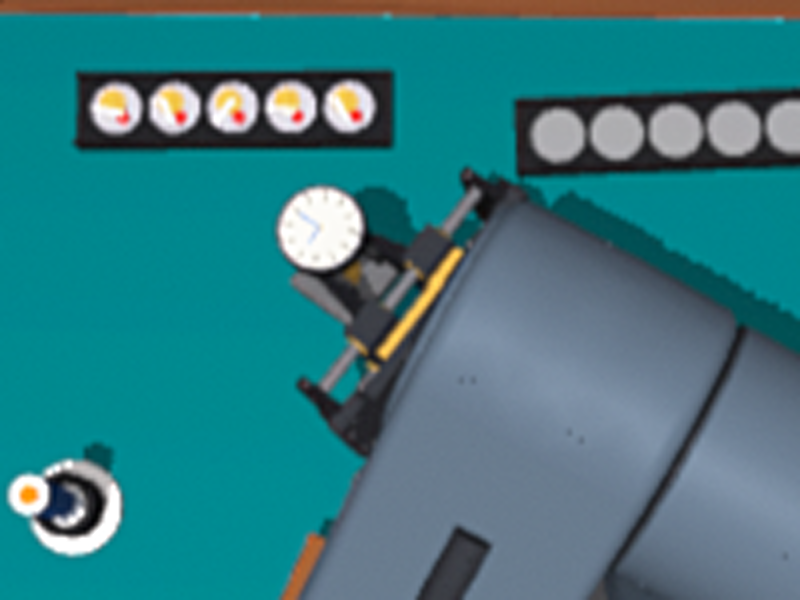

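The grip is rigid and the pillar is about 13° from upright. I shift 8 cm to the left, clear of the brown look-alikes, then lower it.

```bash
python3 -m pendant '[[[-0.36,1.57,-1.19],[0,0,0],1],[[-0.36,1.57,-1.19],[0,0,0],1],[[-0.36,1.57,-1.19],[0,0,0],1],[[-0.36,1.57,-1.19],[0,0,0],1],[[0.97,0.22,0],[0,0,0],1],[[1.95,0.45,0],[0,0,0],1],[[1.95,0.45,0],[0,0,0],1],[[1.95,0.45,0],[0,0,0],1],[[1.46,0.33,0],[0,0,0],1],[[0.97,0.22,0],[0,0,0],1],[[0,0,0],[0,0,0],1],[[0,0,0],[0,0,0],1],[[0,0,0],[0,0,0],1]]'
python3 - <<'E'
from h import *
print(bot.read_state()['joint_positions'].round(1))
c=bot.capture("scene");crop(c,200,120,160,130,5,"g4.png")
E
```

```text
time_s: 8.8
position: [0.6222, 0.1288, 0.0967]
tcp_rot: [[-0.13, 0.583, 0.802], [-0.174, 0.783, -0.597], [-0.976, -0.217, 0.0]]
force: [-0.4, 0.2, -3.1]
opening: 0.242
[-19.7  61.6 108.1 104.5  74.6 -79.8]
```

View pics/g4.png

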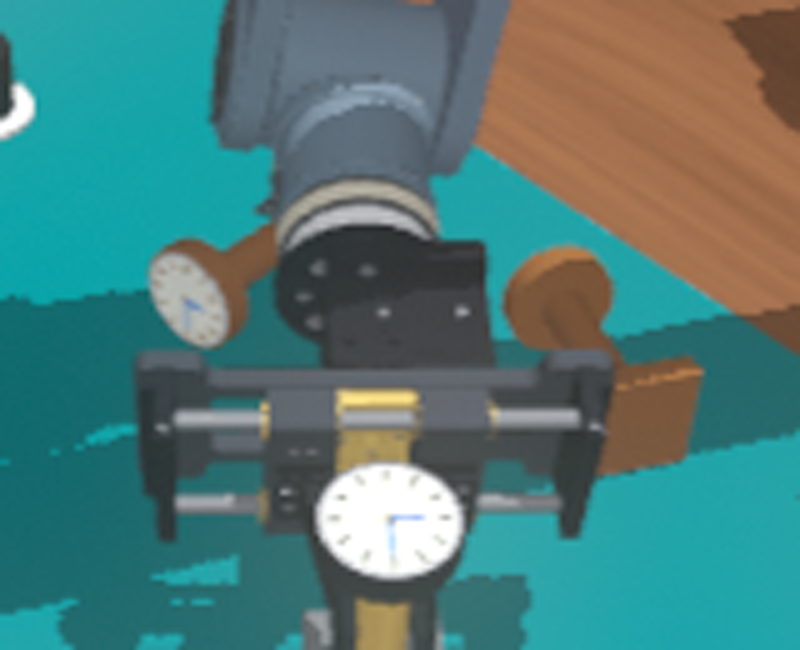

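```bash
python3 -m pendant '[[[0.7,0.16,0],[0,0,0],1],[[0.5,0.11,0],[0,0,0],1],[[0,0,0],[0,0,0],1],[[0,0,0],[0,0,0],1]]'; python3 -m pendant '[[[0.4,0.1,0],[0,0,0],1],[[0,0,0],[0,0,0],1],[[0,0,0],[0,0,0],1]]';python3 -m pendant '[[[0.3,0.07,0],[0,0,0],1],[[0,0,0],[0,0,0],1],[[0,0,0],[0,0,0],1]]'
```

```text
time_s: 9.18
position: [0.6218, 0.1289, 0.0831]
tcp_rot: [[-0.131, 0.583, 0.802], [-0.174, 0.783, -0.597], [-0.976, -0.218, -0.001]]
force: [0.7, 0.7, -3.8]
opening: 0.243
time_s: 9.43
position: [0.6219, 0.129, 0.079]
tcp_rot: [[-0.131, 0.583, 0.802], [-0.174, 0.783, -0.597], [-0.976, -0.218, -0.001]]
force: [-0.3, -1.4, -3.7]
opening: 0.239
time_s: 9.68
position: [0.622, 0.129, 0.0762]
tcp_rot: [[-0.131, 0.583, 0.802], [-0.174, 0.783, -0.597], [-0.976, -0.218, -0.001]]
force: [0.1, -0.4, -3.2]
opening: 0.241
```

```bash
python3 -m pendant '[[[0.2,0.05,0],[0,0,0],1],[[0,0,0],[0,0,0],1],[[0,0,0],[0,0,0],1]]'
python3 - <<'E'
from h import *
c=bot.capture("scene");crop(c,230,190,100,80,8,"g5.png")
E
```

```text
time_s: 9.93
position: [0.622, 0.1291, 0.0758]
tcp_rot: [[-0.128, 0.583, 0.802], [-0.171, 0.784, -0.597], [-0.977, -0.214, -0.0]]
force: [-2.0, -2.3, 5.8]
opening: 0.239
```

View pics/g5.png

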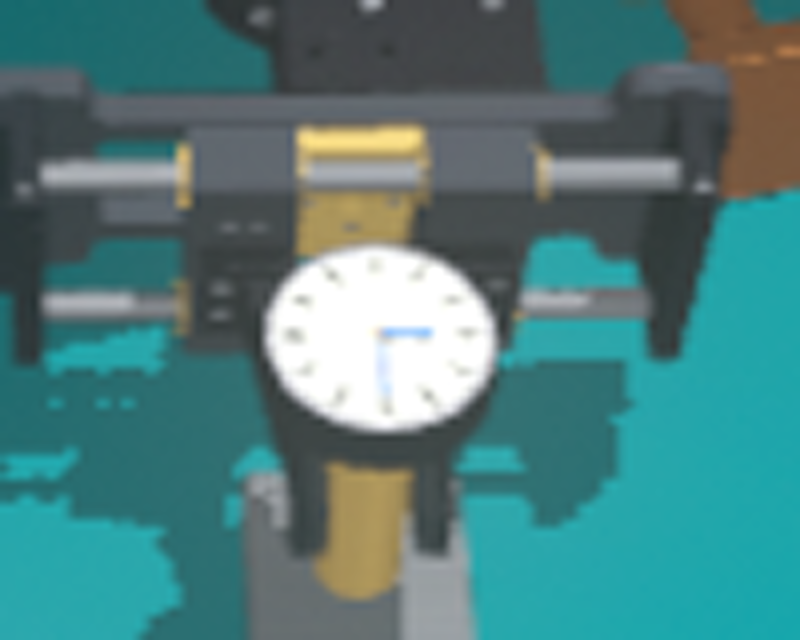

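Contact with the mat is felt: the vertical force went from −3.2 to +5.8 N. I open the gripper.

```bash
python3 -m pendant '[[[0,0,0],[0,0,0],0],[[0,0,0],[0,0,0],0],[[0,0,0],[0,0,0],0],[[0,0,0],[0,0,0],0],[[0,0,0],[0,0,0],0],[[0,0,0],[0,0,0],0],[[0,0,0],[0,0,0],0],[[0,0,0],[0,0,0],0],[[0,0,0],[0,0,0],0],[[0,0,0],[0,0,0],0],[[0,0,0],[0,0,0],0],[[0,0,0],[0,0,0],0]]'
python3 - <<'E'
from h import *
c=bot.capture("scene");crop(c,210,170,130,105,6,"g6.png")
E
```

```text
time_s: 10.98
position: [0.622, 0.129, 0.0741]
tcp_rot: [[-0.131, 0.583, 0.802], [-0.174, 0.783, -0.597], [-0.976, -0.218, -0.001]]
force: [-0.2, 0.5, 0.3]
opening: 0.981
```

View pics/g6.png

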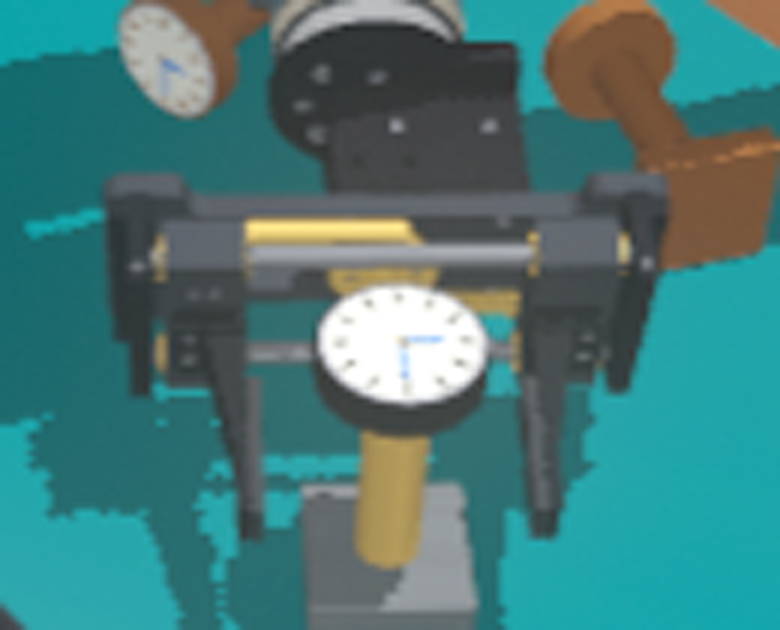

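The pillar stands upright, with its dial near (400,345) in the crop and the base flat. I back out and raise.

```bash
python3 -m pendant '[[[0,-1.5,0],[0,0,0],0],[[0,-2.5,0],[0,0,0],0],[[0,-2.5,0],[0,0,0],0],[[-2,-1.5,0],[0,0,0],0],[[-3,-0.7,0],[0,0,0],0],[[-3,-0.7,0],[0,0,0],0],[[-3,-0.7,0],[0,0,0],0],[[-3,-0.7,0],[0,0,0],0],[[-3,-0.7,0],[0,0,0],0],[[-3,-0.7,0],[0,0,0],0],[[0,0,0],[0,0,-0.11],0],[[0,0,0],[0,0,-0.11],0],[[0,0,0],[0,0,-0.11],0],[[0,0,0],[0,0,-0.11],0],[[0,0,0],[0,0,-0.11],0],[[0,0,0],[0,0,-0.11],0],[[0,0,0],[0,0,-0.11],0],[[0,0,0],[0,0,0],0]]'
python3 - <<'E'
from h import *
print(bot.read_state()['joint_positions'].round(1))
c=bot.capture("scene");crop(c,210,150,130,105,6,"g7.png");np.savez("scene1.npz",**c)
c=bot.capture("top");crop(c,150,120,130,105,6,"g7t.png");np.savez("top1.npz",**c)
E
```

```text
time_s: 12.53
position: [0.5782, 0.0696, 0.2983]
tcp_rot: [[-0.495, 0.329, 0.804], [-0.674, 0.438, -0.594], [-0.548, -0.836, 0.005]]
force: [0.3, 0.9, 0.5]
opening: 1.001
[-16.6  23.4 101.6  41.8  50.5  -6.3]
```

View pics/g7.png

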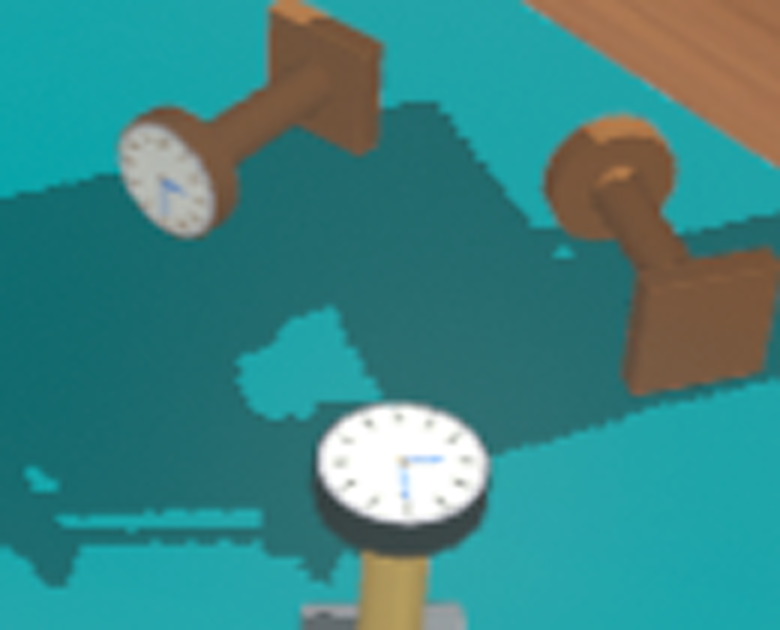

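View pics/g7t.png

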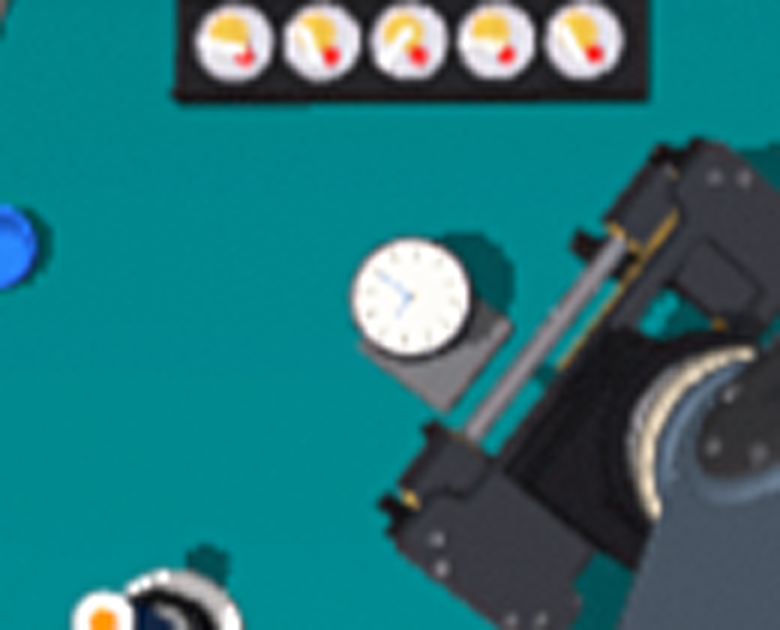

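```bash
python3 - <<'E'
from h import *
s=np.load("scene1.npz");t=np.load("top1.npz")
print(ray(s,210+403.5/6-.5,150+463.5/6-.5,.111),ray(t,150+410.5/6-.5,120+297.5/6-.5,.111))
E
python3 -m pendant '[[[0,0,0],[0,0,-0.12],0],[[0,0,0],[0,0,-0.12],0],[[0,0,0],[0,0,-0.12],0],[[0,0,0],[0,0,-0.12],0],[[0,0,0],[0,0,-0.1],0],[[0,0,0],[0,0,0],0],[[0,0,0],[0,0,0],0]]'; python3 -m pendant '[[[-1.51,0,-2.5],[0,0,0],0],[[-1.51,0,-2.5],[0,0,0],0],[[-1.51,0,-2.5],[0,0,0],0],[[-1.51,0,-2.5],[0,0,0],0],[[-1.51,0,-2.5],[0,0,0],0],[[-1.51,0,-2.5],[0,0,0],0],[[-1.51,0,-2.5],[0,0,0],0],[[-1.51,0,-2.5],[0,0,0],0],[[0,0,0],[0,0,0],0],[[0,0,0],[0,0,0],0]]'
```

```text
[0.64358092 0.15997464 0.111     ] [0.64572749 0.16169168 0.111     ]
time_s: 13.22
position: [0.5762, 0.069, 0.2941]
tcp_rot: [[-0.596, -0.003, 0.803], [-0.803, 0.006, -0.596], [-0.003, -1.0, -0.006]]
force: [-0.4, -0.5, 0.3]
opening: 0.996
time_s: 14.05
position: [0.4873, 0.2847, 0.2952]
tcp_rot: [[-0.596, -0.003, 0.803], [-0.803, 0.003, -0.596], [-0.001, -1.0, -0.005]]
force: [0.0, 0.4, 0.0]
opening: 1.0
```

```bash
python3 -m pendant '[[[-0.4,2,0.1],[0,0,0],0],[[0,2.5,0],[0,0,0],0],[[0,2.5,0],[0,0,0],0],[[0,2.5,0],[0,0,0],0],[[0,2.5,0],[0,0,0],0],[[0,1.5,0],[0,0,0],0],[[0,0,0],[0,0,0],0],[[0,0,0],[0,0,0],0]]'
python3 - <<'E'
from h import *
c=bot.capture("scene");crop(c,300,130,150,130,5,"g8.png")
E
```

```text
time_s: 14.72
position: [0.4919, 0.2857, 0.1602]
tcp_rot: [[-0.6, -0.003, 0.8], [-0.8, 0.001, -0.6], [0.001, -1.0, -0.003]]
force: [0.7, 0.1, -0.2]
opening: 0.998
```

View pics/g8.png

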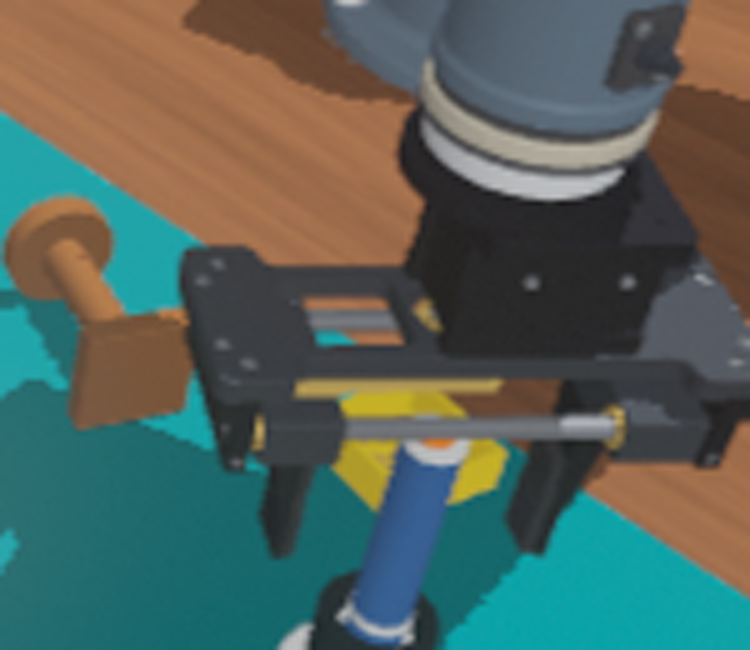

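The torch stands between the fingers, with its tail at (437,445) in the crop. Closing.

```bash
python3 -m pendant '[[[0,0,0],[0,0,0],1],[[0,0,0],[0,0,0],1],[[0,0,0],[0,0,0],1],[[0,0,0],[0,0,0],1],[[0,0,0],[0,0,0],1],[[0,0,0],[0,0,0],1],[[0,0,0],[0,0,0],1],[[0,0,0],[0,0,0],1],[[0,0,0],[0,0,0],1],[[0,0,0],[0,0,0],1],[[0,0,0],[0,0,0],1],[[0,0,0],[0,0,0],1],[[0,0,0],[0,0,0],1],[[0,0,0],[0,0,0],1]]'; python3 -m pendant '[[[0,-1.0,0],[0,0,0],1],[[0,-1.5,0],[0,0,0],1],[[0,-2,0],[0,0,0],1],[[0,-2.5,0],[0,0,0],1],[[0,-2.5,0],[0,0,0],1],[[0,-2.5,0],[0,0,0],1],[[0,-2,0],[0,0,0],1],[[0,-1,0],[0,0,0],1],[[0,0,0],[0,0,0],1],[[0,0,0],[0,0,0],1],[[0,0,0],[0,0,0],1],[[0,0,0],[0,0,0],1]]'
python3 - <<'E'
from h import *
c=bot.capture("scene");crop(c,300,70,150,130,5,"g9.png")
E
```

```text
time_s: 15.93
position: [0.492, 0.2875, 0.1611]
tcp_rot: [[-0.597, -0.0, 0.802], [-0.802, 0.001, -0.597], [-0.001, -1.0, -0.001]]
force: [-0.3, 0.1, -0.5]
opening: 0.269
time_s: 16.93
position: [0.4911, 0.287, 0.3094]
tcp_rot: [[-0.598, -0.004, 0.802], [-0.802, 0.0, -0.598], [0.002, -1.0, -0.003]]
force: [-0.1, 0.7, -2.0]
opening: 0.271
```

View pics/g9.png

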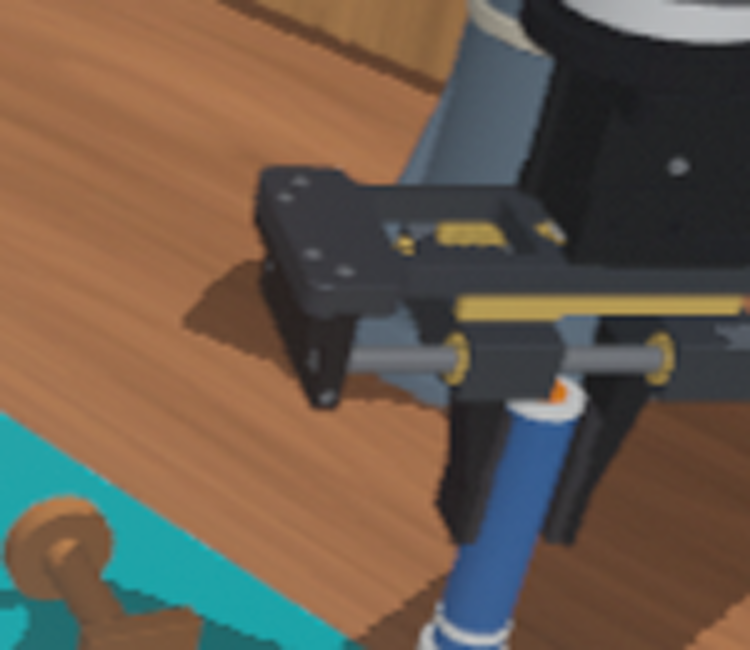

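```bash
python3 -m pendant '[[[2.08,0,2.21],[0,0,0],1],[[2.08,0,2.21],[0,0,0],1],[[2.08,0,2.21],[0,0,0],1],[[2.08,0,2.21],[0,0,0],1],[[2.08,0,2.21],[0,0,0],1],[[2.08,0,2.21],[0,0,0],1],[[2.08,0,2.21],[0,0,0],1],[[2.08,0,2.21],[0,0,0],1],[[2.08,0,2.21],[0,0,0],1],[[0,0,0],[0,0,0],1]]'; python3 -m pendant '[[[0,0,0],[0,0,0.112],1],[[0,0,0],[0,0,0.112],1],[[0,0,0],[0,0,0.112],1],[[0,0,0],[0,0,0.112],1],[[0,0,0],[0,0,0.112],1],[[0,0,0],[0,0,0.112],1],[[0,0,0],[0,0,0.112],1],[[0,0,0],[0,0,0],1],[[0,0,0],[0,0,0],1],[[0,0,0],[0,0,0],1]]'
python3 - <<'E'
from h import *
s=bot.read_state();R=s['tcp_rot'];p=s['position'];d=np.array([.6447,.1608,.111])
print(R.T@(d-p)*100,s['joint_positions'].round(1))
c=bot.capture("scene");crop(c,190,70,200,180,4,"g10.png");np.savez("scene2.npz",**c)
c=bot.capture("top");crop(c,150,100,150,125,5,"g10t.png");np.savez("top2.npz",**c)
E
```

```text
time_s: 17.82
position: [0.5411, 0.0133, 0.3099]
tcp_rot: [[-0.601, 0.0, 0.799], [-0.799, -0.002, -0.601], [0.001, -1.0, 0.001]]
force: [-0.4, 0.6, -1.4]
opening: 0.271
time_s: 18.65
position: [0.5399, 0.0184, 0.3105]
tcp_rot: [[-0.424, 0.42, 0.802], [-0.568, 0.566, -0.597], [-0.705, -0.709, -0.002]]
force: [-0.4, -0.5, -0.2]
opening: 0.268
[ 1.5193664  26.61447232 -0.06338106] [-28.7  21.9 108.8  55.8  57.6 -27.1]
```

View pics/g10.png

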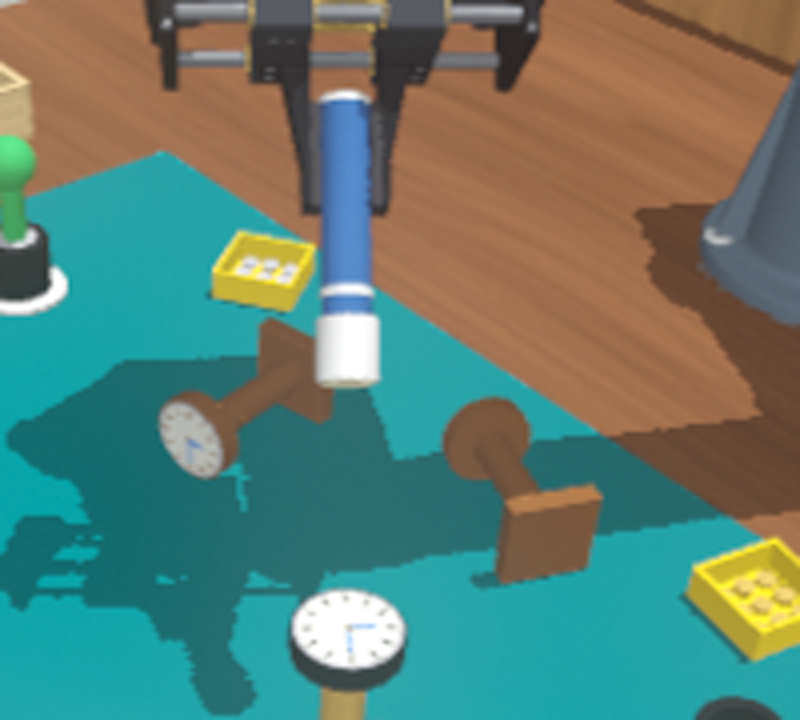

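View pics/g10t.png

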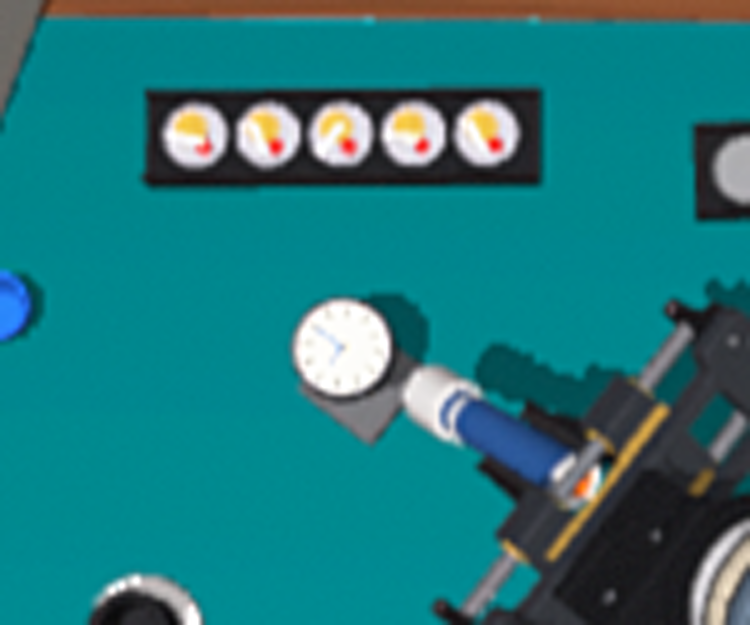

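The torch is held along the fingers and points at the dial. The axis is 15 mm too high, so I correct that and move 14 mm closer.

```bash
python3 -m pendant '[[[0.8,0.7,0],[0,0,0],1],[[0.72,0.7,0],[0,0,0],1],[[0,0,0],[0,0,0],1],[[0,0,0],[0,0,0],1],[[0,0,0],[0,0,0],1],[[0,0,0],[0,0,0],1]]'
python3 - <<'E'
from h import *
s=bot.read_state();R=s['tcp_rot'];p=s['position'];d=np.array([.6447,.1608,.111])
print(R.T@(d-p)*100,abs(s['qvel']).max())
lens=p+R[:,1]*.152;tail=p+R[:,1]*.017
for n,r in(("scene",(215,85,120,150,5)),("top",(180,130,120,100,6))):
    c=bot.capture(n);np.savez(n+"3.npz",**c)
    k=r[4];im=cv2.resize(c["img"][r[1]:r[1]+r[3],r[0]:r[0]+r[2],::-1],None,fx=k,fy=k,interpolation=cv2.INTER_CUBIC)
    im=im[:600]if n=="top" else im
    q=[tuple(int(v) for v in ((proj(c,X)-r[:2]+.5)*k)) for X in(tail,lens,d)]
    cv2.line(im,q[0],q[2],(0,0,255),1);cv2.circle(im,q[1],4,(0,255,0),-1);cv2.imwrite(f"pics/f_{n}.png",cv2.resize(im,None,fx=.8,fy=.8));print(n,[(int(a*.8),int(b*.8)) for a,b in q])
E
```

```text
time_s: 19.25
position: [0.5396, 0.0179, 0.2909]
tcp_rot: [[-0.422, 0.422, 0.802], [-0.568, 0.567, -0.597], [-0.707, -0.707, 0.0]]
force: [0.1, -0.2, -2.0]
opening: 0.272
[ 0.16686318 25.26397371 -0.10268963] 0.3570861777890137
scene [(240, 80), (243, 357), (248, 570)]
top [(412, 325), (272, 241), (185, 191)]
```

View pics/f_scene.png

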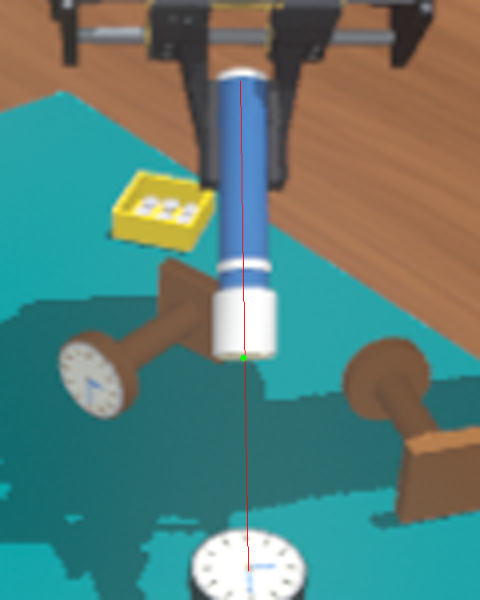

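View pics/f_top.png

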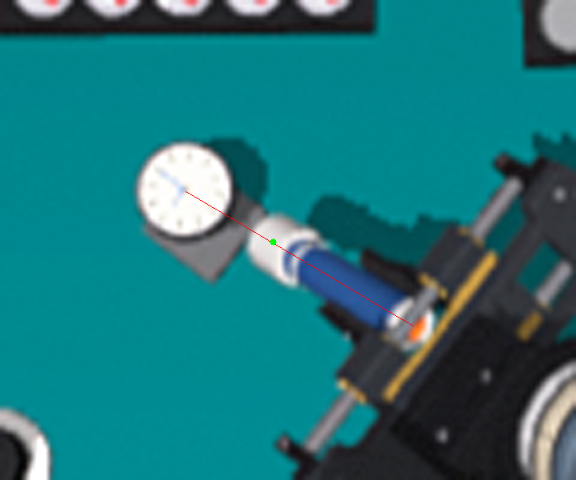

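In both views the predicted axis (red) and lens point (green) lie on the torch and meet the dial's middle. I let it settle a moment, then hand in.

```bash
python3 -m pendant '[[[0,0,0],[0,0,0],1],[[0,0,0],[0,0,0],1],[[0,0,0],[0,0,0],1],[[0,0,0],[0,0,0],1],[[0,0,0],[0,0,0],1],[[0,0,0],[0,0,0],1]]'
python3 -c "
from rig import bot
print(bot.read_state()['qvel'].round(2));print(bot.hand_in())"
```

```text
time_s: 19.85
position: [0.5392, 0.0177, 0.2901]
tcp_rot: [[-0.423, 0.422, 0.802], [-0.567, 0.567, -0.598], [-0.707, -0.707, -0.001]]
force: [0.8, 1.2, -2.8]
opening: 0.267
[-0.02 -0.02 -0.   -0.06 -0.01 -0.02]
the job is handed in; nothing more can be done
None
```

I stood the brass dial pillar upright on the mat at about (0.645, 0.161) and let go of it. I then drew the blue torch from its holder and handed in at about 20 s, still holding it over the dial; the hand-in gave no verdict.

- **Torch pose:** the torch is tilted 45° with its lens lowest. By calculation, the lens is about 182 mm above the table and about 100 mm from the dial.
- **Aim:** the torch axis passes within about 2 mm of the dial's centre, from the measured arm pose and the dial position I read off the images. In both camera views, the axis I drew from the arm pose lies on the torch and meets the middle of the dial.
- **Grip and stillness:** joint speeds were close to zero just before hand-in. The gripper opening is about 23.5 mm, which fits the 24 mm barrel.
- **Pillar and bystanders:** in the pictures the pillar stands upright and untouched, and I planned every move clear of the trays, boxes, loupe and press tool. I did not re-measure their positions at the end.

The two cameras disagreed by 2–4 mm on the dial and torch positions, so I used the averages. No check failed.

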